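# Feel out the full carton and rack it

### The arm

A 6-joint arm with a two-finger parallel gripper is mounted at the origin on a cart in front of the work surface, level with it; the furniture and walls round the work are solid. World frame = base frame: x ahead of the robot, y to its left, z up, the work surface at z = 0. Lengths are in m, angles in rad, forces in N, time in s.
With the tool pointing down it reaches from about 0.35 to 0.85 m from the base axis. Payload 8.1 kg.
Tool frame: the origin (TCP) lies midway between the tips of the shut fingers; the grasp point (between the pads) lies 19 mm behind it (bot.grip_depth is the z of the grasp point in the tool frame, in m); z points along the fingers, y is the line along which they close (so a half turn about z gives the same grasp; the last joint's range is limited). The gripper opens to 93 mm and grips with 3 to 60 N. Pads are 15 mm wide; open, the fingers measure 128 mm over their backs; the gripper's body (75 mm by 188 mm) begins 65 mm behind the grasp point.
Start: joints at [1.21, 0.13, 1.488, -0, 1.523, -0.085], TCP at [0.163, 0.577, 0.219] pointing down, gripper open.
Joint ranges: [-2.96, 2.96], [-0.89, 2.26], [0.02, 2.5], [-1.34, 4.48], [0, 2.73], [-2.66, 2.66]. Speed limits (rad/s): [2.39, 2.39, 2.79, 3.14, 3.14, 3.14].

### API

Orientations are given as a rotation vector (axis times angle).
In Python, from rig import bot gives the robot as it stands.
- The arm moves only by the tool arm_command, never from a script. Its argument "motion" is a list of rows, each an object with "travel": the shift along the tool's x, y, z in cm, a list of three; "angular": the turn, a rotation vector about the tool's x, y, z in degrees, a list of three. In form: [{"travel": [tx, ty, tz], "angular": [wx, wy, wz]}, ...]. A call has 1 to 12 rows; each row is the pose to reach, as a shift and turn from the pose commanded when the call began, along the tool's axes at that moment; what a row does not reach only later rows make up. A row lasts 1/10 s, in which the tool goes at most 50 mm and 8.59 degrees, less where a joint would pass 70% of its speed; a pose out of reach is approached as far as the arm can. A call with a gripper value outside its range is refused whole. "claw" is the opening in per cent of the stroke, from 0 (shut) to 100 (fully open), set as the call begins (left out, the last holds). The fingers move at their own pace and stop on an object; the grip force is fixed at half the most. Time passes only in rows, so rows that repeat a pose let the fingers close. It gives the time, the measured TCP pose, the force, the opening and the grip force at its end, in the units of the state.
- bot.read_state(): the state, without advancing time (a new reading comes with each control period).
- bot.camera(name): name is "scene" or "top"; returns (picture, depth): 420x560x3 uint8, red, green, blue; 420x560 float32, m along the optical axis (not along the pixel's ray), 0 where there is no reading.
- bot.get_calibration(name): a dict with "intrinsics" (3x3 intrinsics, pixels), "rvec" (rotation vector, rad) and "tvec" (3), from world to camera coordinates, as OpenCV has them. Camera axes: x right, y down, z forward; pixel columns grow to the right and rows downward; lengths in m; the calibration is good to about 2 mm. A picture is of the moment at which its call begins. get_calibration takes no time and is no camera call.
- bot.job_done(): hands the job in; it is judged then, once.
The state is a dict: "time_s": time; "qpos": joint angles; "joint_vel": joint speeds; "joint_efforts": joint torques, N m; "position": TCP position; "tool_rot": TCP orientation; "wrist_force": force on the tool from outside, world axes, zero at the start; "ft_torque": the same for the moment, N m; "gripper_width": finger opening in m; "gripper_force": force on a finger pad.
Only numpy, scipy, OpenCV 4.12 (cv2) and the standard library are available. Lean on these libraries where they do the work, as an engineer would, in place of code of your own. Each camera call takes 0.05 s, during which the arm holds its last target. There are 200 camera calls.

### The job

One of the three identical white cartons of key blanks is still full; the other two are nearly empty. Find the full one by feel, lifting just one end of a carton slightly while its other end stays on the bench, then carry the full one over, set it down on the floor of the metal channel a finger's width or so short of the stop, and slide it gently home against the stop. The light cartons must be left standing flat where they stood, and nothing else disturbed.

Things in the scene. Friction and masses are not known exactly. Their poses are not given: they have to be found in the camera images.
- carton_a_mid (a point): centre (half-way up) of one of three outwardly identical closed white cartons, 56 mm (its x) by 86 mm (its y) by 40 mm high (its z, up), on the bench with y roughly along world x. Full 0.60 to 0.80 kg, nearly empty 0.15 to 0.21 kg, weight centred; dragging the full one takes up to 6 N; exactly one, any one, is full
- carton_a: the same carton, origin at the centre of its underside, axes as above. A firm pinch does not let it swing between the fingers: to lift one end, turn the hand along with it about the far bottom edge
- carton_a_end0 (a point): middle of the bottom edge of that carton's -y end (43 mm from its centre)
- carton_a_end1 (a point): middle of the bottom edge of that carton's +y end (43 mm from its centre)
- carton_b_mid (a point): centre (half-way up) of one of three outwardly identical closed white cartons, 56 mm (its x) by 86 mm (its y) by 40 mm high (its z, up), on the bench with y roughly along world x. Full 0.60 to 0.80 kg, nearly empty 0.15 to 0.21 kg, weight centred; dragging the full one takes up to 6 N; exactly one, any one, is full
- carton_b: the same carton, origin at the centre of its underside, axes as above. A firm pinch does not let it swing between the fingers: to lift one end, turn the hand along with it about the far bottom edge
- carton_b_end0 (a point): middle of the bottom edge of that carton's -y end (43 mm from its centre)
- carton_b_end1 (a point): middle of the bottom edge of that carton's +y end (43 mm from its centre)
- carton_c_mid (a point): centre (half-way up) of one of three outwardly identical closed white cartons, 56 mm (its x) by 86 mm (its y) by 40 mm high (its z, up), on the bench with y roughly along world x. Full 0.60 to 0.80 kg, nearly empty 0.15 to 0.21 kg, weight centred; dragging the full one takes up to 6 N; exactly one, any one, is full
- carton_c: the same carton, origin at the centre of its underside, axes as above. A firm pinch does not let it swing between the fingers: to lift one end, turn the hand along with it about the far bottom edge
- carton_c_end0 (a point): middle of the bottom edge of that carton's -y end (43 mm from its centre)
- carton_c_end1 (a point): middle of the bottom edge of that carton's +y end (43 mm from its centre)
- bay: fixed grey sheet-steel channel, a holder for one carton: origin at the centre of its underside, its x runs along it towards the stop, 150 mm long. Its floor lies 12 mm above the bench, side rails 70 mm apart inside, 4 mm thick, 24 mm high above the bench; the -x end is open, with rails flared outward 18 mm beyond; the upright stop at +x is 42 mm high, its face at x = +67 mm
- bay_stop: the upright stop plate at the +x end of the channel, 78 mm wide, 42 mm high: origin on the bench in the middle of the face that looks along the channel's -x
- bay_home (a point): where a carton's centre is when it lies on the channel floor, long side along the channel, its end against the stop: x = +24 mm, 32 mm above the bench; axes as the channel's
- tweezers: steel tweezers, 16x122x8 mm, lying on the bench; origin at the centre of its underside. A bystander
- pencil: yellow pencil, 7x136x7 mm, lying; origin at the centre of its underside. A bystander
- file_key: key with a round blue head, 64x29x6 mm, lying; origin at the centre of its underside. A bystander
- loupe: black eye loupe, 44 mm across, 34 mm high; origin at the centre of its underside. A bystander
- padlock_big: brass padlock, 67x44x15 mm, lying; origin at the centre of its underside. A bystander
- glue_bottle: white glue bottle, 42 mm across, 168 mm high, upright; origin at the centre of its underside. A bystander

How it is judged:
On the way, in this order (a step that is already met when the one before it is completed fails the run):
1. one end of a carton is lifted slightly in its place, its other end still on the bench (((angle between carton_a's own z axis and vertical between 0.04 and 0.4 rad and distance of carton_a_mid from where it was at the start of the episode below 0.03 m and height (world z) of any of carton_a_end0, carton_a_end1 below 0.005 m) or (angle between carton_b's own z axis and vertical between 0.04 and 0.4 rad and distance of carton_b_mid from where it was at the start of the episode below 0.03 m and height (world z) of any of carton_b_end0, carton_b_end1 below 0.005 m) or (angle between carton_c's own z axis and vertical between 0.04 and 0.4 rad and distance of carton_c_mid from where it was at the start of the episode below 0.03 m and height (world z) of any of carton_c_end0, carton_c_end1 below 0.005 m))), for 0.2 s.
2. a carton lies flat on the channel floor, along the channel, 10 to 60 mm short of the stop (((z of carton_a_mid in the frame of bay_home between -0.004 and 0.003 m and y of carton_a_mid in the frame of bay_home between -0.012 and 0.012 m and angle between the y axis of carton_a and the x axis of bay, either way round below 0.12 rad and angle between carton_a's own z axis and vertical below 0.05 rad and x of carton_a_mid in the frame of bay_home between -0.06 and -0.01 m) or (z of carton_b_mid in the frame of bay_home between -0.004 and 0.003 m and y of carton_b_mid in the frame of bay_home between -0.012 and 0.012 m and angle between the y axis of carton_b and the x axis of bay, either way round below 0.12 rad and angle between carton_b's own z axis and vertical below 0.05 rad and x of carton_b_mid in the frame of bay_home between -0.06 and -0.01 m) or (z of carton_c_mid in the frame of bay_home between -0.004 and 0.003 m and y of carton_c_mid in the frame of bay_home between -0.012 and 0.012 m and angle between the y axis of carton_c and the x axis of bay, either way round below 0.12 rad and angle between carton_c's own z axis and vertical below 0.05 rad and x of carton_c_mid in the frame of bay_home between -0.06 and -0.01 m))), for 0.1 s.
At the end, for the whole second after the job is handed in: the full carton lies flat and at rest on the channel floor, along the channel (within 0.12 rad), its end within 5 mm of the stop; both light cartons stand flat on the bench within 30 mm of where they stood (((z of carton_a_mid in the frame of bay_home between -0.004 and 0.003 m and y of carton_a_mid in the frame of bay_home between -0.012 and 0.012 m and angle between the y axis of carton_a and the x axis of bay, either way round below 0.12 rad and angle between each of carton_a, carton_b, carton_c's own z axis and vertical below 0.05 rad and x of carton_a_mid in the frame of bay_home above -0.005 m and contact force between carton_a and bay above 4.3 N and linear speed of carton_a below 0.01 m/s and distance of each of carton_b_mid, carton_c_mid from where it was at the start of the episode below 0.03 m and height (world z) of each of carton_b_mid, carton_c_mid below 0.023 m) or (z of carton_b_mid in the frame of bay_home between -0.004 and 0.003 m and y of carton_b_mid in the frame of bay_home between -0.012 and 0.012 m and angle between the y axis of carton_b and the x axis of bay, either way round below 0.12 rad and angle between each of carton_b, carton_a, carton_c's own z axis and vertical below 0.05 rad and x of carton_b_mid in the frame of bay_home above -0.005 m and contact force between carton_b and bay above 4.3 N and linear speed of carton_b below 0.01 m/s and distance of each of carton_a_mid, carton_c_mid from where it was at the start of the episode below 0.03 m and height (world z) of each of carton_a_mid, carton_c_mid below 0.023 m) or (z of carton_c_mid in the frame of bay_home between -0.004 and 0.003 m and y of carton_c_mid in the frame of bay_home between -0.012 and 0.012 m and angle between the y axis of carton_c and the x axis of bay, either way round below 0.12 rad and angle between each of carton_c, carton_a, carton_b's own z axis and vertical below 0.05 rad and x of carton_c_mid in the frame of bay_home above -0.005 m and contact force between carton_c and bay above 4.3 N and linear speed of carton_c below 0.01 m/s and distance of each of carton_a_mid, carton_b_mid from where it was at the start of the episode below 0.03 m and height (world z) of each of carton_a_mid, carton_b_mid below 0.023 m))); the robot touches nothing.
It fails at once if a carton is pressed against the channel's stop with more than 30 N (contact force between any of carton_a, carton_b, carton_c and bay_stop above 30 N).
It fails at once if a bystander moved by more than 30 mm (distance of any of tweezers, pencil, file_key, loupe, padlock_big, glue_bottle from where it was at the start of the episode above 0.03 m).
It also fails if it takes over 67 s, if anything falls off the work surface, if the arm or the gripper's body presses on something with over 40 N, if the wrist force passes 120 N, or if a joint passes its speed limit or range.

## Working session

There is one attempt and no reset: what is moved stays moved. The work goes in short steps, Python scripts to look and compute and a tool call to move; the robot and the scene stay as the last step left them, time stands still between calls to the robot, and variables do not carry over. Pictures are saved under pics/ and viewed, at most 10 in all, crops included, and the job is handed in when it is done.

Besides the shell and the picture viewer there is one more tool, called after "Call:" by a JSON object that holds its "method" and its "body", one argument or row to a line. arm_command: Moves the arm, as the interface text tells. Its arguments: {"type":"object","properties":{"motion":{"type":"array"},"claw":{"type":"number"}},"required":["motion"]}

```bash
ls; mkdir -p pics; python3 - <<'E'
from rig import bot
import cv2,numpy as np
for n in("top","scene"):
    p,d=bot.camera(n); cv2.imwrite(f"pics/{n}0.png",p[...,::-1]); np.savez(f"{n}0.npz",p=p,d=d)
    print(n,bot.get_calibration(n))
print(bot.read_state())
E
```

```text
pics
top {'intrinsics': array([[544.89443387,   0.        , 273.48576433],
       [  0.        , 544.89443387, 203.22622341],
       [  0.        ,   0.        ,   1.        ]]), 'rvec': array([ 2.10166213, -2.11853711,  0.19636683]), 'tvec': array([0.11694589, 0.6023979 , 0.98687821])}
scene {'intrinsics': array([[458.73263052,   0.        , 285.15124901],
       [  0.        , 458.73263052, 212.06721151],
       [  0.        ,   0.        ,   1.        ]]), 'rvec': array([ 0.58562821, -2.40823966,  1.50440343]), 'tvec': array([0.56089371, 0.11973153, 0.7437085 ])}
{'time_s': 0.1, 'qpos': array([ 1.20960957e+00,  1.31125162e-01,  1.48917476e+00, -3.70962838e-06,
        1.52304229e+00, -8.53905568e-02]), 'joint_vel': array([-0.00088913, -0.0013436 , -0.00347545, -0.00037716, -0.00047751,
        0.00087001]), 'joint_efforts': array([ 9.77661366e-04, -5.61341572e+01, -4.93092263e+01,  7.69349118e-02,
        2.92250019e-02, -1.02261743e-04]), 'position': array([0.16317203, 0.57682882, 0.21766636]), 'tool_rot': array([-4.31794757e-01, -3.11138862e+00,  2.68094537e-03]), 'wrist_force': array([ 1.21744015,  0.08501727, -0.50218187]), 'ft_torque': array([0.0478953 , 0.02811182, 0.00588145]), 'gripper_force': 0.0, 'gripper_width': 0.09303984323016624}
```

View pics/top0.png

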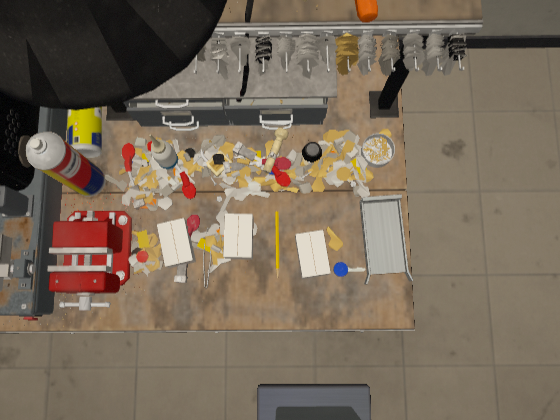

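View pics/scene0.png

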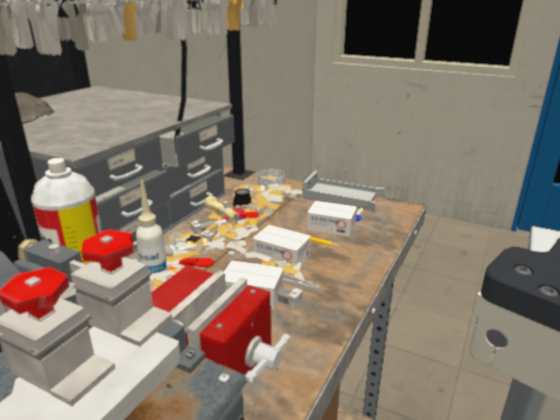

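The top view shows the cartons at about (174,242), (238,236) and (313,254). The pencil is at (278,243), the tweezers at (207,265), the key at (345,269), and the channel around (385,237) with its stop at the upper end (380,199).

```bash
cat > h.py <<'E'
import cv2,numpy as np
from scipy.spatial.transform import Rotation as R
from rig import bot
def cal(n):
    c=bot.get_calibration(n); return c["intrinsics"],R.from_rotvec(c["rvec"]).as_matrix(),np.array(c["tvec"])
def cloud(n,d):
    K,Rm,t=cal(n); v,u=np.mgrid[:d.shape[0],:d.shape[1]]
    P=np.stack([(u-K[0,2])/K[0,0]*d,(v-K[1,2])/K[1,1]*d,d],-1)
    return (P-t)@Rm
def ray(n,uv,z):
    K,Rm,t=cal(n); uv=np.atleast_2d(uv).astype(float)
    r=(np.c_[uv,np.ones(len(uv))]@np.linalg.inv(K).T)@Rm; c=-Rm.T@t
    return c+r*((z-c[2])/r[:,2])[:,None]
def cartons(p,W,zlo=.03,zhi=.05):
    m=((p.min(-1)>150)&(W[...,2]>zlo)&(W[...,2]<zhi)).astype(np.uint8)
    m=cv2.morphologyEx(m,cv2.MORPH_CLOSE,np.ones((5,5)))
    m=cv2.morphologyEx(m,cv2.MORPH_OPEN,np.ones((5,5)))
    out=[]
    for c in cv2.findContours(m,0,2)[0]:
        if cv2.contourArea(c)<500: continue
        q=ray("top",c[:,0],.04)[:,:2].astype(np.float32)
        r=cv2.minAreaRect(q); b=cv2.boxPoints(r)
        e=[b[1]-b[0],b[2]-b[1]]; L=max(e,key=np.linalg.norm)
        a=np.degrees(np.arctan2(L[1],L[0])); a=(a+90)%180-90
        out.append((np.round(r[0],4),np.round(sorted(r[1]),4),round(float(a),1),cv2.boundingRect(c)))
    return out
E
python3 - <<'E'
from h import *
f=np.load("top0.npz");p,d=f["p"],f["d"];W=cloud("top",d)
for o in cartons(p,W): print(o)
print("bench z",np.median(W[295:320,150:350,2]))
# bay region
s=(slice(185,290),slice(350,420)); w=W[s]; z=w[...,2]
print(np.round(z[::8,::5]*1000).astype(int))
for lo,hi,n in((.018,.03,"rails"),(.034,.05,"stop"),(.008,.016,"floor")):
    m=(z>lo)&(z<hi); q=w[m][:,:2].astype(np.float32)
    if len(q)>5: print(n,len(q),cv2.minAreaRect(q),q.min(0),q.max(0),np.median(z[m]))
for n,sl in(("pencil",(slice(205,285),slice(268,290))),("key",(slice(258,280),slice(330,368)))):
    hsv=cv2.cvtColor(p,cv2.COLOR_RGB2HSV)[sl]
    m=hsv[...,1]>190 if n=="pencil" else (hsv[...,0]>100)&(hsv[...,0]<130)&(hsv[...,1]>120)
    q=W[sl][m]; print(n,len(q),q.min(0),q.max(0))
i=cv2.resize(p[180:300,120:420,::-1],None,fx=2.66,fy=2.66,interpolation=cv2.INTER_CUBIC);cv2.imwrite("pics/crop1.png",i)
E
```

```text
(array([0.5087, 0.0381]), array([0.0546, 0.0846]), 8.4, (296, 231, 34, 46))
(array([0.5331, 0.3056]), array([0.0544, 0.0846]), 12.7, (158, 219, 34, 47))
(array([0.5447, 0.1832]), array([0.0543, 0.0842]), -0.5, (223, 214, 29, 44))
bench z 0.0002647720388838713
[[   3   14   11   -1    3    1    0    2    1    0    1   -1 -836 -819]
 [  -1    4    6   11   -1    0   -1    0    3   -1    1    2 -825 -823]
 [  -1    0   15   36   41   25   23   20   13   16    1    1 -819 -824]
 [  -1    2    6    8   15   15    9   12   16   11   24   -2 -818 -818]
 [   0   -1   -2    8   13   14   14   12   12   13   26    1 -820 -820]
 [   2    0   -1   26   10   16   16   11   10   14   17   -4 -822 -814]
 [  -3   -1    3   22    8   11   15   13   10   14   12   -1 -823 -816]
 [  -3   -2    2   24   14    9 1088   13   11   16   14    0 -816 -818]
 [   2    1    2   12   12   10   13   12   14   13   13   22   -5 -826]
 [  -1    0    0   10   10   11   13   15   12   11    9   24   -2 -820]
 [   1    4    0   -3   12   12   12   12   12   13   13   19    1 -819]
 [  -1    2    4   -3   24   12    9 
[... 215 characters left out ...]
-0.10346676409244537), (0.16611428558826447, 0.08927034586668015), 4.406581401824951) [ 0.450381   -0.15432924] [ 0.61660564 -0.06087605] 0.0231758317551843
stop 183 ((0.6163142323493958, -0.09930068999528885), (0.009541249834001064, 0.07666347175836563), 3.9351346492767334) [ 0.6099647  -0.13757817] [ 0.6221529  -0.06112087] 0.04153784560243162
floor 2534 ((0.5524743795394897, -0.09712818264961243), (0.1992313712835312, 0.10080656409263611), 3.410771608352661) [ 0.45076686 -0.15336873] [ 0.6494809  -0.04410821] 0.012062088478861019
pencil 181 [0.39547218 0.09828785 0.00119086] [0.59636943 0.11019225 1.08831495]
key 154 [ 0.39547218 -0.03200605  0.0011958 ] [0.49457141 0.09828785 1.08831495]
```

View pics/crop1.png

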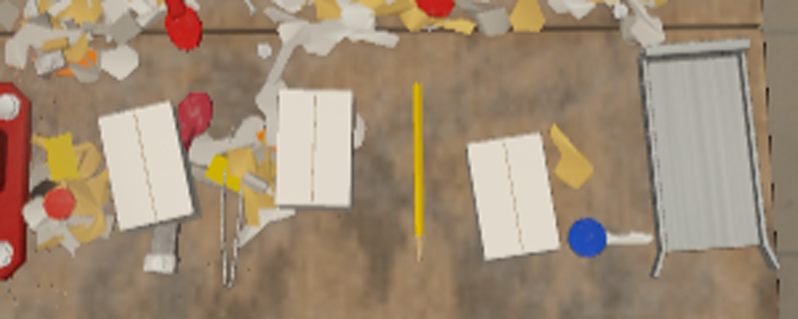

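```bash
cat >> h.py <<'E'
def pose():
    s=bot.read_state(); return s,np.array(s["position"]),R.from_rotvec(s["tool_rot"])
def down(yaw_deg,flip):
    # tool z down, tool y across a carton whose long axis has this yaw
    a=np.radians(yaw_deg+(180 if flip else 0)); x=np.array([np.cos(a),np.sin(a),0]); z=np.array([0,0,-1.])
    return R.from_matrix(np.c_[x,np.cross(z,x),z])
def delta(P,Rt):
    s,p,r=pose(); return np.round(r.inv().apply(np.array(P)-p)*100,2),np.round(np.degrees((r.inv()*Rt).as_rotvec()),2)
E
python3 - <<'E'
from h import *
f=np.load("top0.npz");W=cloud("top",f["d"]); s,p,r=pose(); print(r.as_matrix().round(2))
for fl in(0,1): print(fl,delta([.533,.3056,.12],down(12.7,fl)))
z=W[...,2]
g=lambda x0,x1,y0,y1:np.percentile(z[(W[...,0]>x0)&(W[...,0]<x1)&(W[...,1]>y0)&(W[...,1]<y1)&(z<.5)],[50,95,99.5]).round(3)
for y in np.arange(.34,.50,.02): print(y.round(2),g(.45,.62,y,y+.02))
print("finger sides",g(.51,.56,.338,.37),g(.51,.56,.225,.265),g(.6,.66,.2,.36))
E
```

```text
[[-0.96  0.27 -0.  ]
 [ 0.27  0.96 -0.  ]
 [ 0.   -0.   -1.  ]]
0 (array([-42.97, -16.01,   9.79]), array([-4.000e-02,  1.300e-01,  1.515e+02]))
1 (array([-42.97, -16.01,   9.79]), array([ -0.1 ,  -0.03, -28.5 ]))
0.34 [0.004 0.015 0.034]
0.36 [0.008 0.017 0.024]
0.38 [0.004 0.02  0.028]
0.4 [0.021 0.112 0.116]
0.42 [0.108 0.115 0.117]
0.44 [0.11  0.115 0.117]
0.46 [0.11  0.115 0.117]
0.48 [0.11  0.116 0.118]
finger sides [0.011 0.016 0.019] [0.009 0.018 0.022] [0.002 0.02  0.024]
```

```bash
python3 - <<'E'
from h import *
print(delta([.5447,.1832,.15],down(-.5,1)))
E
```

```text
(array([-47.43, -27.47,   6.81]), array([ -0.1 ,  -0.02, -15.3 ]))
```

Call:
{"method": "arm_command", "body": {
  "motion": [
    {"travel":[-4,-2.3,0],"angular":[0,0,-1.5]},
    {"travel":[-8,-4.6,0],"angular":[0,0,-3]},
    {"travel":[-12,-7,0],"angular":[0,0,-4]},
    {"travel":[-16,-9.2,0],"angular":[0,0,-5.5]},
    {"travel":[-20,-11.5,0],"angular":[0,0,-7]},
    {"travel":[-24,-14,1],"angular":[0,0,-8]},
    {"travel":[-28,-16.2,2],"angular":[0,0,-9.5]},
    {"travel":[-32,-18.5,3],"angular":[0,0,-11]},
    {"travel":[-36,-21,4],"angular":[0,0,-12]},
    {"travel":[-40,-23.2,5],"angular":[0,0,-13]},
    {"travel":[-44,-25.5,6],"angular":[0,0,-14]},
    {"travel":[-47.4,-27.5,6.8],"angular":[0,0,-15.3]}
  ],
  "claw": 100
}}

```text
time_s: 1.3
position: [0.5455, 0.1815, 0.1496]
tool_rot: [-0.014, -3.141, 0.001]
wrist_force: [0.3, 0.5, -0.5]
gripper_width: 0.0929
gripper_force: 0.0
```

Call:
{"method": "arm_command", "body": {
  "motion": [
    {"travel":[0,0,0],"angular":[0,0,0]},
    {"travel":[0,0,0],"angular":[0,0,0]}
  ]
}}

```text
time_s: 1.5
position: [0.5444, 0.1827, 0.1497]
tool_rot: [-0.017, -3.14, 0.0]
wrist_force: [0.1, -0.3, -0.5]
gripper_width: 0.0929
gripper_force: 0.0
```

```bash
python3 - <<'E'
from h import *
print(pose()[0])
print(delta([.5447,.1832,.017],down(-.5,1)))
p,d=bot.camera("scene"); cv2.imwrite("pics/s1.png",p[...,::-1])
E
```

```text
{'time_s': 1.5, 'qpos': array([ 2.34389068e-01,  1.05167814e-01,  1.64252536e+00,  2.90648303e-04,
        1.39582891e+00, -1.32533880e+00]), 'joint_vel': array([ 0.03833769, -0.02478482,  0.00623457,  0.00672581,  0.00450015,
        0.00787359]), 'joint_efforts': array([ -1.72157463, -52.32558846, -47.83784509,  -0.24693618,
        -0.05257371,  -0.22025811]), 'position': array([0.54438631, 0.18273781, 0.14968077]), 'tool_rot': array([-1.74553099e-02, -3.13960196e+00,  2.83385606e-04]), 'wrist_force': array([ 0.13979275, -0.28603387, -0.5432997 ]), 'ft_torque': array([ 0.04298015,  0.00238332, -0.03568861]), 'gripper_force': 0.0, 'gripper_width': 0.09294476818200925}
(array([-0.06,  0.05, 13.27]), array([-0.01, -0.11, -0.14]))
```

View pics/s1.png

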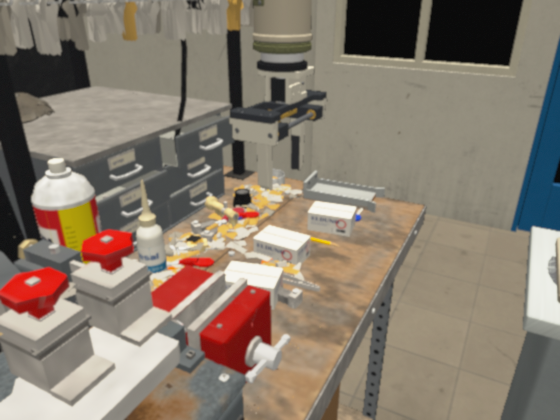

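The gripper hangs above the middle carton (282,243), with its fingers (265,170) and (296,155) on either side of it in y. I'm going down.

Call:
{"method": "arm_command", "body": {
  "motion": [
    {"travel":[0,0,3],"angular":[0,0,0]},
    {"travel":[0,0,6],"angular":[0,0,0]},
    {"travel":[0,0,9],"angular":[0,0,0]},
    {"travel":[0,0,11],"angular":[0,0,0]},
    {"travel":[0,0,12.5],"angular":[0,0,0]},
    {"travel":[0,0,13.3],"angular":[0,0,0]},
    {"travel":[0,0,13.3],"angular":[0,0,0]},
    {"travel":[0,0,13.3],"angular":[0,0,0]}
  ]
}}

```text
time_s: 2.35
position: [0.5453, 0.1841, 0.0188]
tool_rot: [0.013, 3.14, 0.001]
wrist_force: [0.7, 0.4, 0.3]
gripper_width: 0.0932
gripper_force: 0.0
```

Call:
{"method": "arm_command", "body": {
  "motion": [
    {"travel":[0,0,0],"angular":[0,0,0]},
    {"travel":[0,0,0],"angular":[0,0,0]},
    {"travel":[0,0,0],"angular":[0,0,0]},
    {"travel":[0,0,0],"angular":[0,0,0]},
    {"travel":[0,0,0],"angular":[0,0,0]},
    {"travel":[0,0,0],"angular":[0,0,0]},
    {"travel":[0,0,0],"angular":[0,0,0]},
    {"travel":[0,0,0],"angular":[0,0,0]}
  ],
  "claw": 40
}}

```text
time_s: 3.15
position: [0.5447, 0.1835, 0.0178]
tool_rot: [0.014, 3.141, -0.0]
wrist_force: [-1.0, -2.1, 2.1]
gripper_width: 0.0557
gripper_force: 30.0
```

```bash
cat >> h.py <<'E'
def tilt(yaw,deg,tip=.017,far=.043):
    # TCP pose change (tool frame) pivoting about the carton's far (world +x) bottom edge, raising the near end
    s,p,r=pose(); a=np.radians(yaw); u=np.array([np.cos(a),np.sin(a),0]); n=np.array([-u[1],u[0],0])
    e=p+u*far; e[2]=0
    out=[]
    for k in deg:
        q=R.from_rotvec(n*np.radians(k)); P=e+q.apply(p-e); out.append((np.round(r.inv().apply(P-p)*100,2),np.round(np.degrees((r.inv()*q*r).as_rotvec()),2)))
    return out
def feel():
    s=bot.read_state(); print(s["time_s"],np.round(s["position"],4),"F",np.round(s["wrist_force"],2),"M",np.round(s["ft_torque"],3),"w",round(s["gripper_width"],4),s["gripper_force"])
E
python3 - <<'E'
from h import *
feel()
for o in tilt(-.5,[1,2,3,4,5]): print(o)
E
```

```text
3.15 [0.5447 0.1835 0.0178] F [-1.04 -2.07  2.12] M [-0.219  0.101 -0.072] w 0.0557 29.97861921787262
(array([-0.03, -0.  , -0.07]), array([ 0.,  1., -0.]))
(array([-0.06, -0.  , -0.15]), array([ 0.,  2., -0.]))
(array([-0.1 , -0.  , -0.22]), array([ 0.,  3., -0.]))
(array([-0.13, -0.  , -0.3 ]), array([ 0.,  4., -0.]))
(array([-0.17, -0.  , -0.37]), array([ 0.,  5., -0.]))
```

Call:
{"method": "arm_command", "body": {
  "motion": [
    {"travel":[-0.03,0,-0.07],"angular":[0,1,0]},
    {"travel":[-0.06,0,-0.15],"angular":[0,2,0]},
    {"travel":[-0.1,0,-0.22],"angular":[0,3,0]},
    {"travel":[-0.13,0,-0.3],"angular":[0,4,0]},
    {"travel":[-0.17,0,-0.38],"angular":[0,5,0]},
    {"travel":[-0.17,0,-0.38],"angular":[0,5,0]},
    {"travel":[-0.17,0,-0.38],"angular":[0,5,0]},
    {"travel":[-0.17,0,-0.38],"angular":[0,5,0]},
    {"travel":[-0.17,0,-0.38],"angular":[0,5,0]},
    {"travel":[-0.17,0,-0.38],"angular":[0,5,0]}
  ]
}}

```text
time_s: 4.15
position: [0.5461, 0.1837, 0.0213]
tool_rot: [-0.013, -3.054, -0.001]
wrist_force: [0.2, -0.3, -1.1]
gripper_width: 0.0555
gripper_force: 30.0
```

```bash
python3 - <<'E'
from h import *
feel()
E
```

```text
4.15 [0.5461 0.1837 0.0213] F [ 0.24 -0.25 -1.06] M [-0.011 -0.122  0.018] w 0.0555 29.97777432203293
```

Call:
{"method": "arm_command", "body": {
  "motion": [
    {"travel":[0,0,-0.1],"angular":[0,0,0]},
    {"travel":[0,0,-0.1],"angular":[0,0,0]},
    {"travel":[0,0,-0.1],"angular":[0,0,0]},
    {"travel":[0,0,-0.1],"angular":[0,0,0]}
  ]
}}

```text
time_s: 4.55
position: [0.5462, 0.1836, 0.0223]
tool_rot: [-0.013, -3.054, -0.001]
wrist_force: [0.6, -0.3, -1.9]
gripper_width: 0.0552
gripper_force: 30.0
```

```bash
python3 - <<'E'
from h import *
feel()
E
```

```text
4.55 [0.5462 0.1836 0.0223] F [ 0.6  -0.33 -1.93] M [ 0.026 -0.089  0.04 ] w 0.0552 29.97771441936493
```

Call:
{"method": "arm_command", "body": {
  "motion": [
    {"travel":[0,0,-0.1],"angular":[0,0,0]},
    {"travel":[0,0,-0.1],"angular":[0,0,0]},
    {"travel":[0,0,-0.1],"angular":[0,0,0]},
    {"travel":[0,0,-0.1],"angular":[0,0,0]}
  ]
}}

```text
time_s: 4.95
position: [0.5465, 0.1836, 0.0234]
tool_rot: [-0.013, -3.054, -0.001]
wrist_force: [0.5, -0.5, -2.6]
gripper_width: 0.0552
gripper_force: 30.0
```

```bash
python3 - <<'E'
from h import *
feel()
E
```

```text
4.95 [0.5465 0.1836 0.0234] F [ 0.45 -0.54 -2.63] M [ 0.002 -0.058 -0.022] w 0.0552 29.977536499500275
```

Call:
{"method": "arm_command", "body": {
  "motion": [
    {"travel":[0,0,-0.1],"angular":[0,0,0]},
    {"travel":[0,0,-0.1],"angular":[0,0,0]},
    {"travel":[0,0,-0.1],"angular":[0,0,0]},
    {"travel":[0,0,-0.1],"angular":[0,0,0]}
  ]
}}

```text
time_s: 5.35
position: [0.5465, 0.1836, 0.0244]
tool_rot: [-0.013, -3.054, -0.001]
wrist_force: [-0.2, -0.1, -1.8]
gripper_width: 0.0553
gripper_force: 30.0
```

```bash
python3 - <<'E'
from h import *
feel()
E
```

```text
5.35 [0.5465 0.1836 0.0244] F [-0.24 -0.13 -1.81] M [-0.022 -0.069 -0.016] w 0.0553 29.97747302055359
```

```bash
python3 - <<'E'
from h import *
feel(); r=R.from_rotvec([0.014,3.141,0]); print(delta([.5447,.1835,.0175],r))
E
```

```text
5.35 [0.5465 0.1836 0.0244] F [-0.24 -0.13 -1.81] M [-0.022 -0.069 -0.016] w 0.0553 29.97747302055359
(array([ 0.12, -0.01,  0.7 ]), array([-0.  , -5.03,  0.01]))
```

Call:
{"method": "arm_command", "body": {
  "motion": [
    {"travel":[0,0,0.2],"angular":[0,-1,0]},
    {"travel":[0.05,0,0.35],"angular":[0,-2.5,0]},
    {"travel":[0.1,0,0.55],"angular":[0,-4,0]},
    {"travel":[0.12,0,0.7],"angular":[0,-5,0]},
    {"travel":[0.12,0,0.7],"angular":[0,-5,0]},
    {"travel":[0.12,0,0.7],"angular":[0,-5,0]}
  ]
}}

```text
time_s: 5.95
position: [0.5446, 0.1837, 0.0178]
tool_rot: [0.014, 3.141, 0.0]
wrist_force: [-1.3, 0.7, 0.8]
gripper_width: 0.0556
gripper_force: 30.0
```

Call:
{"method": "arm_command", "body": {
  "motion": [
    {"travel":[0,0,0],"angular":[0,0,0]},
    {"travel":[0,0,0],"angular":[0,0,0]},
    {"travel":[0,0,0],"angular":[0,0,0]},
    {"travel":[0,0,0],"angular":[0,0,0]},
    {"travel":[0,0,0],"angular":[0,0,0]},
    {"travel":[0,0,-2],"angular":[0,0,0]},
    {"travel":[0,0,-5],"angular":[0,0,0]},
    {"travel":[0,0,-8],"angular":[0,0,0]},
    {"travel":[0,0,-8],"angular":[0,0,0]},
    {"travel":[0,0,-8],"angular":[0,0,0]}
  ],
  "claw": 100
}}

```text
time_s: 6.95
position: [0.5454, 0.1838, 0.0984]
tool_rot: [0.014, 3.14, 0.001]
wrist_force: [0.5, -0.4, -0.5]
gripper_width: 0.0929
gripper_force: 0.0
```

```bash
python3 - <<'E'
from h import *
feel(); print(delta([.5087,.0381,.1],down(8.4,1)))
E
```

```text
6.95 [0.5454 0.1838 0.0984] F [ 0.47 -0.43 -0.46] M [ 0.01   0.053 -0.019] w 0.0929 0.0
(array([  3.55, -14.6 ,  -0.18]), array([ 0.02,  0.12, -8.9 ]))
```

Call:
{"method": "arm_command", "body": {
  "motion": [
    {"travel":[0.9,-3.6,0],"angular":[0,0,-2.2]},
    {"travel":[1.8,-7.3,0],"angular":[0,0,-4.5]},
    {"travel":[2.7,-11,0],"angular":[0,0,-6.7]},
    {"travel":[3.55,-14.6,0],"angular":[0,0,-8.9]},
    {"travel":[3.55,-14.6,0],"angular":[0,0,-8.9]},
    {"travel":[3.55,-14.6,0],"angular":[0,0,-8.9]},
    {"travel":[3.55,-14.6,0],"angular":[0,0,-8.9]}
  ]
}}

```text
time_s: 7.65
position: [0.5076, 0.0387, 0.0967]
tool_rot: [0.23, -3.132, -0.001]
wrist_force: [0.8, 0.5, -0.2]
gripper_width: 0.0931
gripper_force: 0.0
```

```bash
python3 - <<'E'
from h import *
feel(); print(delta([.5087,.0381,.0175],down(8.4,1)))
p,d=bot.camera("top"); cv2.imwrite("pics/t2.png",p[...,::-1]); W=cloud("top",d)
for o in cartons(p,W): print(o)
E
```

```text
7.65 [0.5076 0.0387 0.0967] F [ 0.79  0.53 -0.16] M [ 0.039 -0.007 -0.029] w 0.0931 0.0
(array([-0.11, -0.08,  7.92]), array([ 0.04, -0.07, -0.01]))
(array([0.5331, 0.3056]), array([0.0544, 0.0846]), 12.7, (158, 219, 34, 47))
(array([0.5447, 0.1838]), array([0.0545, 0.0842]), -0.5, (223, 214, 29, 44))
```

Call:
{"method": "arm_command", "body": {
  "motion": [
    {"travel":[-0.1,-0.1,3],"angular":[0,0,0]},
    {"travel":[-0.1,-0.1,5.5],"angular":[0,0,0]},
    {"travel":[-0.1,-0.1,7],"angular":[0,0,0]},
    {"travel":[-0.1,-0.1,7.9],"angular":[0,0,0]},
    {"travel":[-0.1,-0.1,7.9],"angular":[0,0,0]},
    {"travel":[-0.1,-0.1,7.9],"angular":[0,0,0]}
  ]
}}

```text
time_s: 8.3
position: [0.5097, 0.0374, 0.0193]
tool_rot: [-0.231, 3.132, -0.0]
wrist_force: [-0.2, 0.1, -0.8]
gripper_width: 0.0931
gripper_force: 0.0
```

Call:
{"method": "arm_command", "body": {
  "motion": [
    {"travel":[0,0,0],"angular":[0,0,0]},
    {"travel":[0,0,0],"angular":[0,0,0]},
    {"travel":[0,0,0],"angular":[0,0,0]},
    {"travel":[0,0,0],"angular":[0,0,0]},
    {"travel":[0,0,0],"angular":[0,0,0]},
    {"travel":[0,0,0],"angular":[0,0,0]},
    {"travel":[0,0,0],"angular":[0,0,0]}
  ],
  "claw": 40
}}

```text
time_s: 9.0
position: [0.5091, 0.0373, 0.0187]
tool_rot: [-0.23, 3.133, 0.001]
wrist_force: [-1.9, 1.7, 2.2]
gripper_width: 0.0557
gripper_force: 30.0
```

```bash
python3 - <<'E'
from h import *
feel(); print(pose()[0]["tool_rot"])
E
```

```text
9.0 [0.5091 0.0373 0.0187] F [-1.9   1.67  2.16] M [ 0.412  0.151 -0.028] w 0.0557 30.000489950180054
[-2.29985530e-01  3.13309427e+00  5.23987425e-04]
```

Call:
{"method": "arm_command", "body": {
  "motion": [
    {"travel":[-0.03,0,-0.07],"angular":[0,1,0]},
    {"travel":[-0.06,0,-0.15],"angular":[0,2,0]},
    {"travel":[-0.1,0,-0.22],"angular":[0,3,0]},
    {"travel":[-0.13,0,-0.35],"angular":[0,4,0]},
    {"travel":[-0.17,0,-0.5],"angular":[0,5,0]},
    {"travel":[-0.17,0,-0.6],"angular":[0,5,0]},
    {"travel":[-0.17,0,-0.6],"angular":[0,5,0]},
    {"travel":[-0.17,0,-0.6],"angular":[0,5,0]},
    {"travel":[-0.17,0,-0.6],"angular":[0,5,0]},
    {"travel":[-0.17,0,-0.6],"angular":[0,5,0]}
  ]
}}

```text
time_s: 10.0
position: [0.5105, 0.0373, 0.0245]
tool_rot: [0.224, -3.046, 0.01]
wrist_force: [0.4, -0.2, -7.2]
gripper_width: 0.0554
gripper_force: 30.0
```

```bash
python3 - <<'E'
from h import *
feel()
E
```

```text
10.0 [0.5105 0.0373 0.0245] F [ 0.4  -0.18 -7.23] M [ 0.061 -0.117  0.056] w 0.0554 29.998423755168915
```

```bash
python3 - <<'E'
from h import *
f=np.load("top0.npz");p,d=f["p"],f["d"];W=cloud("top",d);z=W[...,2]
yaw=np.radians(4.2)
for it in range(3):
    u=np.array([np.cos(yaw),np.sin(yaw)]);n=np.array([-u[1],u[0]]);S=np.array([.6163,-.0993])
    q=W[...,:2]-S; a=q@u; b=q@n
    est=[]
    for sgn in(1,-1):
        m=(a>-.135)&(a<-.01)&(abs(b*sgn-.037)<.010)&(z>.019)&(z<.032)
        c=np.polyfit(a[m],b[m],1); est.append(c); print("rail",sgn,m.sum(),np.degrees(np.arctan(c[0])),np.polyval(c,-.071)*1000)
    m=(z>.036)&(z<.048)&(abs(a)<.015)&(abs(b)<.045); c=np.polyfit(b[m],a[m],1); print("stop",m.sum(),-np.degrees(np.arctan(c[0])),a[m].mean(),np.percentile(a[m],[3,97]),np.percentile(b[m],[1,99]))
    yaw+=np.arctan((est[0][0]+est[1][0])/2); print(np.degrees(yaw))
r=R.from_rotvec([-.23,3.133,0]); print(delta([.5091,.0373,.10],r)); feel()
i=cv2.resize(p[190:285,345:420,::-1],None,fx=6,fy=6,interpolation=cv2.INTER_CUBIC);cv2.imwrite("pics/bay.png",i)
E
```

```text
rail 1 149 -0.4786295217921588 37.56001239465552
rail -1 154 -0.5886704060266627 -36.208051022991114
stop 175 -0.45376547973152265 8.332992051914638e-05 [-0.00345034  0.00424482] [-0.03776838  0.03814442]
3.6663495439692504
rail 1 148 0.0804311596527112 36.888639212277205
rail -1 153 -0.11522043139770628 -36.88295559573038
stop 175 0.07364243809580745 8.048833966272524e-05 [-0.00356009  0.00416176] [-0.03777698  0.03812648]
3.6489548573886097
rail 1 148 0.09780396586638404 36.86710081223994
rail -1 153 -0.0978486462462396 -36.90449134125399
stop 175 0.09083364838205815 8.039559762623176e-05 [-0.00356709  0.00415972] [-0.0377772   0.03812583]
3.648932517133556
(array([ 0.8 ,  0.02, -7.51]), array([ 0.  , -5.02, -0.  ]))
10.0 [0.5105 0.0373 0.0245] F [ 0.4  -0.18 -7.23] M [ 0.061 -0.117  0.056] w 0.0554 29.998423755168915
```

View pics/bay.png

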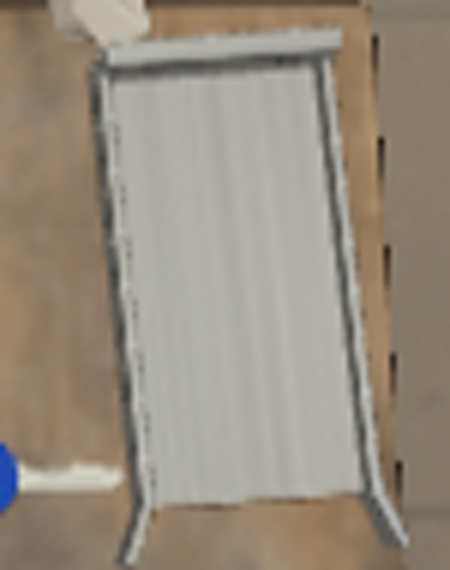

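The crop confirms the channel. The stop is across its top (110–340, ~45), the rails run clean down to the flares at (145,500) and (375,490), and there is nothing on the floor. The fit gives a yaw of 3.65° and home at about (0.569, −0.102).

Call:
{"method": "arm_command", "body": {
  "motion": [
    {"travel":[0,0,-1],"angular":[0,0,0]},
    {"travel":[0.2,0,-2.5],"angular":[0,-1,0]},
    {"travel":[0.4,0,-4],"angular":[0,-2.5,0]},
    {"travel":[0.6,0,-5.5],"angular":[0,-4,0]},
    {"travel":[0.8,0,-7],"angular":[0,-5,0]},
    {"travel":[0.8,0,-7.5],"angular":[0,-5,0]},
    {"travel":[0.8,0,-7.5],"angular":[0,-5,0]},
    {"travel":[0.8,0,-7.5],"angular":[0,-5,0]}
  ]
}}

```text
time_s: 10.8
position: [0.5092, 0.0372, 0.0996]
tool_rot: [0.23, -3.132, 0.0]
wrist_force: [-0.8, -0.3, -6.9]
gripper_width: 0.0557
gripper_force: 30.0
```

```bash
python3 - <<'E'
from h import *
feel(); print(delta([.5395,-.1042,.10],down(3.65,1)))
E
```

```text
10.8 [0.5092 0.0372 0.0996] F [-0.81 -0.28 -6.94] M [0.004 0.02  0.03 ] w 0.0557 29.998419284820557
(array([ -0.93, -14.43,  -0.04]), array([ 0.  , -0.04,  4.75]))
```

Call:
{"method": "arm_command", "body": {
  "motion": [
    {"travel":[-0.15,-2.4,0],"angular":[0,0,0.8]},
    {"travel":[-0.3,-4.8,0],"angular":[0,0,1.6]},
    {"travel":[-0.45,-7.2,0],"angular":[0,0,2.4]},
    {"travel":[-0.6,-9.6,0],"angular":[0,0,3.2]},
    {"travel":[-0.8,-12,0],"angular":[0,0,4]},
    {"travel":[-0.93,-14.4,0],"angular":[0,0,4.75]},
    {"travel":[-0.93,-14.4,0],"angular":[0,0,4.75]},
    {"travel":[-0.93,-14.4,0],"angular":[0,0,4.75]},
    {"travel":[-0.93,-14.4,0],"angular":[0,0,4.75]}
  ]
}}

```text
time_s: 11.7
position: [0.5389, -0.1032, 0.0989]
tool_rot: [0.1, -3.138, -0.001]
wrist_force: [-0.1, -0.0, -6.6]
gripper_width: 0.0556
gripper_force: 30.0
```

```bash
python3 - <<'E'
from h import *
feel(); print(delta([.5395,-.1042,.0325],down(3.65,1)))
p,d=bot.camera("scene"); cv2.imwrite("pics/s3.png",p[...,::-1])
E
```

```text
11.7 [ 0.5389 -0.1032  0.0989] F [-0.09 -0.03 -6.57] M [ 0.07  -0.051 -0.014] w 0.0556 29.998495280742645
(array([-0.06, -0.11,  6.64]), array([ 0.06, -0.11,  0.02]))
```

View pics/s3.png

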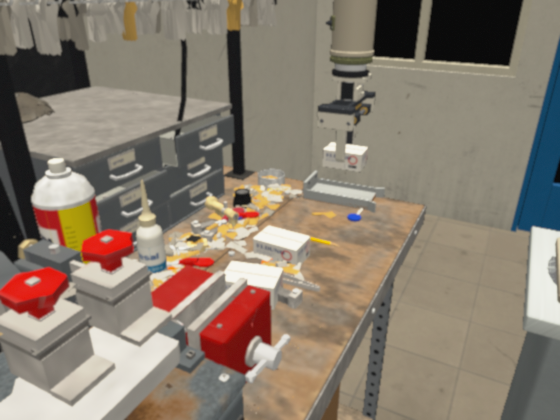

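The carton (345,157) is held level above the channel (343,193), with the bystanders untouched. I'm lowering it.

Call:
{"method": "arm_command", "body": {
  "motion": [
    {"travel":[-0.05,-0.1,1.5],"angular":[0,0,0]},
    {"travel":[-0.05,-0.1,3],"angular":[0,0,0]},
    {"travel":[-0.05,-0.1,4.5],"angular":[0,0,0]},
    {"travel":[-0.05,-0.1,5.5],"angular":[0,0,0]},
    {"travel":[-0.05,-0.1,6.2],"angular":[0,0,0]},
    {"travel":[-0.05,-0.1,6.6],"angular":[0,0,0]},
    {"travel":[-0.05,-0.1,6.6],"angular":[0,0,0]},
    {"travel":[-0.05,-0.1,6.6],"angular":[0,0,0]},
    {"travel":[-0.05,-0.1,6.6],"angular":[0,0,0]}
  ]
}}

```text
time_s: 12.65
position: [0.5408, -0.1051, 0.0348]
tool_rot: [-0.1, 3.139, -0.001]
wrist_force: [-0.2, -0.1, -6.5]
gripper_width: 0.0556
gripper_force: 30.0
```

Call:
{"method": "arm_command", "body": {
  "motion": [
    {"travel":[0,0,0.05],"angular":[0,0,0]},
    {"travel":[0,0,0.1],"angular":[0,0,0]},
    {"travel":[0,0,0.15],"angular":[0,0,0]},
    {"travel":[0,0,0.15],"angular":[0,0,0]},
    {"travel":[0,0,0.15],"angular":[0,0,0]}
  ]
}}

```text
time_s: 13.15
position: [0.5401, -0.1049, 0.0324]
tool_rot: [0.1, -3.14, -0.0]
wrist_force: [0.6, 0.1, -6.7]
gripper_width: 0.0552
gripper_force: 30.0
```

```bash
python3 - <<'E'
from h import *
feel(); print(delta([.5395,-.1042,.0305],down(3.65,1)))
E
```

```text
13.15 [ 0.5401 -0.1049  0.0324] F [ 0.6   0.07 -6.65] M [-0.005 -0.006 -0.024] w 0.0552 29.998539984226227
(array([0.05, 0.07, 0.19]), array([ 0.  , -0.01, -0.  ]))
```

Call:
{"method": "arm_command", "body": {
  "motion": [
    {"travel":[0,0,0.05],"angular":[0,0,0]},
    {"travel":[0,0,0.1],"angular":[0,0,0]},
    {"travel":[0,0,0.15],"angular":[0,0,0]},
    {"travel":[0,0,0.2],"angular":[0,0,0]},
    {"travel":[0,0,0.2],"angular":[0,0,0]},
    {"travel":[0,0,0.2],"angular":[0,0,0]},
    {"travel":[0,0,0.2],"angular":[0,0,0]}
  ]
}}

```text
time_s: 13.85
position: [0.5402, -0.1049, 0.0308]
tool_rot: [-0.1, 3.14, -0.0]
wrist_force: [-3.1, 1.6, -0.9]
gripper_width: 0.0552
gripper_force: 30.0
```

```bash
python3 - <<'E'
from h import *
feel(); s,p,r=pose()
u=np.array([np.cos(np.radians(3.65)),np.sin(np.radians(3.65))]); q=p[:2]-np.array([.5694,-.1023]); print("along",q@u,"lat",q@[-u[1],u[0]])
E
```

```text
13.85 [ 0.5402 -0.1049  0.0308] F [-3.14  1.57 -0.92] M [ 0.206  0.543 -0.053] w 0.0552 29.999942779541016
along -0.02934777741622164 lat -0.0007287823959873851
```

Call:
{"method": "arm_command", "body": {
  "motion": [
    {"travel":[-0.25,0,0],"angular":[0,0,0]},
    {"travel":[-0.5,0,0],"angular":[0,0,0]},
    {"travel":[-0.75,0,0],"angular":[0,0,0]},
    {"travel":[-1,0,0],"angular":[0,0,0]},
    {"travel":[-1.25,0,0],"angular":[0,0,0]},
    {"travel":[-1.5,0,0],"angular":[0,0,0]},
    {"travel":[-1.75,0,0],"angular":[0,0,0]},
    {"travel":[-2,0,0],"angular":[0,0,0]},
    {"travel":[-2.2,0,0],"angular":[0,0,0]},
    {"travel":[-2.4,0,0],"angular":[0,0,0]},
    {"travel":[-2.5,0,0],"angular":[0,0,0]},
    {"travel":[-2.5,0,0],"angular":[0,0,0]}
  ]
}}

```text
time_s: 15.05
position: [0.5655, -0.1035, 0.0308]
tool_rot: [-0.1, 3.14, -0.0]
wrist_force: [-3.6, -0.2, 3.0]
gripper_width: 0.0552
gripper_force: 30.0
```

Call:
{"method": "arm_command", "body": {
  "motion": [
    {"travel":[-0.05,0,0],"angular":[0,0,0]},
    {"travel":[-0.1,0,0],"angular":[0,0,0]},
    {"travel":[-0.15,0,0],"angular":[0,0,0]},
    {"travel":[-0.15,0,0],"angular":[0,0,0]},
    {"travel":[-0.15,0,0],"angular":[0,0,0]}
  ]
}}

```text
time_s: 15.55
position: [0.5666, -0.1034, 0.0308]
tool_rot: [-0.1, 3.14, -0.0]
wrist_force: [-5.5, -1.1, 2.8]
gripper_width: 0.0554
gripper_force: 30.0
```

Call:
{"method": "arm_command", "body": {
  "motion": [
    {"travel":[-0.05,0,0],"angular":[0,0,0]},
    {"travel":[-0.1,0,0],"angular":[0,0,0]},
    {"travel":[-0.1,0,0],"angular":[0,0,0]},
    {"travel":[-0.1,0,0],"angular":[0,0,0]}
  ]
}}

```text
time_s: 15.95
position: [0.5676, -0.1033, 0.0308]
tool_rot: [0.1, -3.14, 0.0]
wrist_force: [-6.5, -0.3, 3.6]
gripper_width: 0.0555
gripper_force: 30.0
```

Call:
{"method": "arm_command", "body": {
  "motion": [
    {"travel":[-0.05,0,0],"angular":[0,0,0]},
    {"travel":[-0.1,0,0],"angular":[0,0,0]},
    {"travel":[-0.1,0,0],"angular":[0,0,0]},
    {"travel":[-0.1,0,0],"angular":[0,0,0]}
  ]
}}

```text
time_s: 16.35
position: [0.5686, -0.1032, 0.0308]
tool_rot: [0.1, -3.14, 0.0]
wrist_force: [-6.7, 0.2, 2.3]
gripper_width: 0.0556
gripper_force: 30.0
```

Call:
{"method": "arm_command", "body": {
  "motion": [
    {"travel":[-0.05,0,0],"angular":[0,0,0]},
    {"travel":[-0.1,0,0],"angular":[0,0,0]},
    {"travel":[-0.1,0,0],"angular":[0,0,0]},
    {"travel":[-0.1,0,0],"angular":[0,0,0]}
  ]
}}

```text
time_s: 16.75
position: [0.5696, -0.1032, 0.0308]
tool_rot: [0.1, -3.14, 0.0]
wrist_force: [-5.9, -0.1, 3.8]
gripper_width: 0.0553
gripper_force: 30.0
```

Friction only so far, so I'm going on in 1 mm steps.

Call:
{"method": "arm_command", "body": {
  "motion": [
    {"travel":[-0.05,0,0],"angular":[0,0,0]},
    {"travel":[-0.1,0,0],"angular":[0,0,0]},
    {"travel":[-0.1,0,0],"angular":[0,0,0]},
    {"travel":[-0.1,0,0],"angular":[0,0,0]}
  ]
}}

```text
time_s: 17.15
position: [0.5706, -0.1031, 0.0308]
tool_rot: [-0.1, 3.14, -0.0]
wrist_force: [-5.4, -0.7, 3.6]
gripper_width: 0.0555
gripper_force: 30.0
```

Call:
{"method": "arm_command", "body": {
  "motion": [
    {"travel":[-0.05,0,0],"angular":[0,0,0]},
    {"travel":[-0.1,0,0],"angular":[0,0,0]},
    {"travel":[-0.1,0,0],"angular":[0,0,0]},
    {"travel":[-0.1,0,0],"angular":[0,0,0]}
  ]
}}

```text
time_s: 17.55
position: [0.5711, -0.1031, 0.0307]
tool_rot: [0.1, -3.139, 0.0]
wrist_force: [-8.3, -0.4, 7.2]
gripper_width: 0.0553
gripper_force: 30.0
```

Contact: this step advanced only half the distance and the force rose. I'm releasing and rising.

Call:
{"method": "arm_command", "body": {
  "motion": [
    {"travel":[0,0,0],"angular":[0,0,0]},
    {"travel":[0,0,0],"angular":[0,0,0]},
    {"travel":[0,0,0],"angular":[0,0,0]},
    {"travel":[0,0,0],"angular":[0,0,0]},
    {"travel":[0,0,0],"angular":[0,0,0]},
    {"travel":[0,0,-1],"angular":[0,0,0]},
    {"travel":[0,0,-3],"angular":[0,0,0]},
    {"travel":[0,0,-6],"angular":[0,0,0]},
    {"travel":[0,0,-9],"angular":[0,0,0]},
    {"travel":[0,0,-12],"angular":[0,0,0]}
  ],
  "claw": 100
}}

```text
time_s: 18.55
position: [0.5716, -0.1029, 0.1525]
tool_rot: [-0.1, 3.139, -0.0]
wrist_force: [0.4, -0.6, 1.1]
gripper_width: 0.0935
gripper_force: 0.0
```

Call:
{"method": "arm_command", "body": {
  "motion": [
    {"travel":[3,3,0],"angular":[0,0,0]},
    {"travel":[6,7,0],"angular":[0,0,0]},
    {"travel":[9,11,0],"angular":[0,0,0]},
    {"travel":[12,15,0],"angular":[0,0,0]},
    {"travel":[15,19,0],"angular":[0,0,0]},
    {"travel":[15,19,0],"angular":[0,0,0]},
    {"travel":[15,19,0],"angular":[0,0,0]}
  ]
}}

```text
time_s: 19.25
position: [0.4099, 0.0779, 0.1515]
tool_rot: [-0.104, 3.138, -0.0]
wrist_force: [0.2, 0.2, 0.7]
gripper_width: 0.0929
gripper_force: 0.0
```

```bash
python3 - <<'E'
from h import *
feel()
p,d=bot.camera("top"); W=cloud("top",d)
for o in cartons(p,W): print("bench",o)
# carton in the bay: rays onto its top at 0.052
m=((p.min(-1)>200)&(W[...,2]>.046)&(W[...,2]<.060)).astype(np.uint8); m[:, :340]=0
m=cv2.morphologyEx(cv2.morphologyEx(m,cv2.MORPH_CLOSE,np.ones((5,5))),cv2.MORPH_OPEN,np.ones((5,5)))
for c in cv2.findContours(m,0,2)[0]:
    if cv2.contourArea(c)>300:
        r=cv2.minAreaRect(ray("top",c[:,0],.052)[:,:2].astype(np.float32)); print("bay",r); q=np.array(r[0])-[.5694,-.1023]; a=np.radians(3.65); print(q@[np.cos(a),np.sin(a)],q@[-np.sin(a),np.cos(a)],np.median(W[...,2][m>0]))
cv2.imwrite("pics/t4.png",cv2.resize(p[170:310,120:430,::-1],None,fx=2.5,fy=2.5))
E
```

```text
19.25 [0.4099 0.0779 0.1515] F [0.17 0.18 0.73] M [ 0.048 -0.009 -0.017] w 0.0929 0.0
bench (array([0.5332, 0.3056]), array([0.0541, 0.0846]), 13.0, (158, 219, 34, 47))
bench (array([0.5456, 0.1839]), array([0.0544, 0.0823]), -0.5, (223, 214, 29, 43))
```

View pics/t4.png

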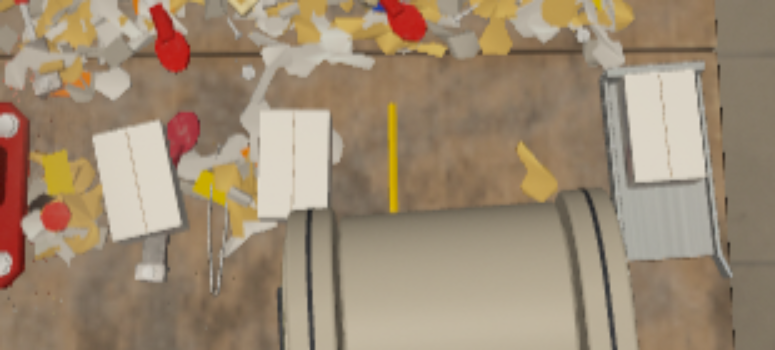

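The view shows the full carton (663,125) in the channel with its end at the stop (655,70). The two light cartons at (138,182) and (294,165) are in place. I'll do one numeric check of the seated carton and hand in if it agrees.

```bash
python3 - <<'E'
from h import *
p,d=bot.camera("top"); W=cloud("top",d)
m=(p.min(-1)>185).astype(np.uint8); k=np.zeros_like(m); k[194:250,364:408]=1; m*=k
m=cv2.morphologyEx(cv2.morphologyEx(m,cv2.MORPH_CLOSE,np.ones((5,5))),cv2.MORPH_OPEN,np.ones((5,5)))
c=max(cv2.findContours(m,0,2)[0],key=cv2.contourArea); r=cv2.minAreaRect(ray("top",c[:,0],.052)[:,:2].astype(np.float32))
q=np.array(r[0])-[.5694,-.1023]; a=np.radians(3.65); x,y=q@[np.cos(a),np.sin(a)],q@[-np.sin(a),np.cos(a)]
P=W[m>0]; P=P[abs(P[:,2]-.052)<.012]; A=np.c_[P[:,:2]-P[:,:2].mean(0),np.ones(len(P))]; g=np.linalg.lstsq(A,P[:,2],rcond=None)[0]
print(r,"along",x,"lat",y,"slope,z",g)
ok=abs(x)<.004 and abs(y)<.009 and abs(g[2]-.052)<.003 and np.hypot(*g[:2])<.04
print(ok, bot.job_done() if ok else "not handed in")
E
```

```text
((0.5708153247833252, -0.10284121334552765), (0.08241955190896988, 0.053481824696063995), 3.620633125305176) along 0.0013779994525969035 lat -0.0006302171342595542 slope,z [0.00083801 0.00671853 0.05208888]
the job is handed in; nothing more can be done
True None
```

The full carton, the one nearest the channel, now lies flat on the channel floor against the stop, both light cartons stand within about 1 mm of where they were, and I handed the job in at about 19 s; the judge's verdict was not shown.

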